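# Lower the shoe jack to its level working position

## Robot

A 6-joint arm with a two-finger parallel gripper is mounted at the origin on the work surface. World frame = base frame: x ahead of the robot, y to its left, z up, the work surface at z = 0. Lengths are in m, angles in rad, forces in N, time in s.
With the tool pointing down it reaches from about 0.4 to 0.825 m from the base axis. Payload 7 kg.
Tool frame: the origin (TCP) lies at the very end of the fingers, on their centre line; the grasp point (between the pads) lies arm.hold_point_z behind it (arm.hold_point_z is the distance from the TCP to the grasp point, in m); z points along the fingers, y is the line along which they close (so a half turn about z gives the same grasp; the last joint's range is limited). The gripper opens to 88 mm and grips with 3 to 60 N. Pads are 19 mm wide; open, the fingers measure 130 mm over their backs; the gripper's body (78 mm by 193 mm) begins 47 mm behind the grasp point.
Start: joints at [-0.82, 0.359, 0.012, 0, -1.224, -0.288], TCP at [0.301, -0.604, 0.227] pointing down, gripper open.
Joint ranges: [-3.07, 3.07], [-1.43, 2.12], [-1.02, 1.25], [-3.03, 1.67], [-3.05, -0], [-3.03, 3.03]. Speed limits (rad/s): [2.39, 2.39, 3.01, 3.14, 3.14, 3.14].

## Interface

Orientations are given as [roll, pitch, yaw] about the fixed x, y, z axes, in that order (R = Rz(yaw) Ry(pitch) Rx(roll)).
In Python, from station import arm, optics, monitor, job gives the robot as it stands (arm), with the cameras (optics), the readings (monitor) and the job (job).
- The arm moves only by the tool nudge_tcp, called after "Request:" as name(argument=value, ...) on one line, values as JSON. Schema: {"type":"object","properties":{"plan":{"type":"object","properties":{"motion":{"type":"array","items":{"type":"array","items":{"type":"number"},"minItems":5,"maxItems":5},"minItems":1,"maxItems":20}},"additionalProperties":false,"required":["motion"]},"force":{"type":"number"},"only":{"type":"string"},"quiet":{"type":"boolean"},"lines":{"type":"string"}},"required":["plan"],"additionalProperties":false}. plan is an object whose key "motion" holds a list of rows, 1 to 20 of them, each of 5 numbers: the finger opening in m, then dx, dy, dz in mm, then a turn about the tool's z in rad; each row is the pose to reach, as a shift and turn from the pose commanded when the call began, along the tool's axes at that moment; what a row does not reach only later rows make up. A row lasts 1/12 s, in which the tool goes at most 0.0417 m and 0.125 rad, less where a joint would pass 70% of its speed; a pose out of reach is approached as far as the arm can. The fingers move at their own pace and stop on an object; force is the grip in N (left out, the last holds). Time passes only in rows, so rows that do not move let the fingers close. The tool returns the time, the measured TCP pose, the force, the opening and the grip force at its end. only (a regular expression) keeps the lines of the reply that match it, lines (a string "A,B") keeps lines A to B, and quiet returns only ok. Input that does not fit is refused with a message, and nothing moves.
- monitor.get_state(): the state, without advancing time (a new reading comes with each control period).
- optics.grab_frame(name): name is "side" or "top" or "wrist"; returns the picture (400x640x3 uint8, red, green, blue); there is no depth.
- optics.camera_params(name): a dict with "fx", "fy", "cx", "cy" (pixels), "T" (4x4, takes a point from camera to world coordinates); the wrist camera has in their place "hand_eye" (4x4, takes a point from camera to tool coordinates, whose origin is the TCP and whose axes are the flange's). Camera axes: x right, y down, z forward; pixel columns grow to the right and rows downward; lengths in m; the calibration is good to about 2 mm. The wrist camera is an equidistant fisheye: a pixel r from the principal point sees the ray r / f radians off the axis. A picture is of the moment at which its call begins: read the wrist's pose just before it. camera_params takes no time and is no camera call.
- job.job_done(): hands the job in; it is judged then, once.
The state is a dict: "t": time; "q": joint angles; "qd": joint speeds; "joint_efforts": joint torques, N m; "eef_pos": TCP position; "ee_rot": TCP orientation; "force": force on the tool from outside, world axes, zero at the start; "moment": the same for the moment, N m; "width": finger opening in m; "gripper_force": force on a finger pad.
Only numpy, scipy, OpenCV 4.12 (cv2) and the standard library are available. Lean on these libraries where they do the work, as an engineer would, in place of code of your own. Each camera call takes 0.05 s, during which the arm holds its last target. There are 200 camera calls.

## Task

The shoe on the bench jack is tilted up and the ratchet holds it there; bring it down level for work on the sole. Press the pawl's red thumb pad down until the pawl flips over and stays clear of the teeth, then push gently down on the sole until the arm rests fully on its stop, without slamming it. Work with the fingertips only: do not lift the shoe any higher, leave the pawl thrown clear, and leave the jack and the other things on the bench standing where they are.

Things in the scene. Friction and masses are not known exactly. Their poses are not given: they have to be found in the camera images.
- jack: heavy green cast-iron shoe jack (11 kg) standing on rubber feet. Origin on the bench top under the arm's pivot, z up; +x is the horizontal direction from the pivot towards the shoe's toe, -x towards the red pad. Base x -130 to +140 mm, 130 mm wide, 33 mm high; green cheeks 63 mm wide overall, up to 178 mm high
- jack_hinge (a point): the arm's pivot, on the jack's centre plane, 120 mm above the bench; the arm turns about the jack's y axis
- shoe_arm (a joint): tilt of the arm with the shoe, rad: 0 = level, on its stop; positive = toe raised; starts at 0.36 to 0.60. Pawl engaged: the arm sinks only to the next tooth (0.63, 0.49, 0.35, 0.21, 0.07), which holds it against any fair push; it can click upwards. Pawl clear: it turns stiffly, about 3 to 10 N straight down on the ball of the sole, and stays where it is left
- sole_ball (a point): point on the upward face of the tan sole at its ball, moving with the arm: 245 mm out from the pivot along the arm, 45 mm above the arm's centre line. The brown shoe is fixed on the arm, sole up, heel nearest the pivot. Here the sole is about 92 mm wide, flat from 200 to 295 mm out; the toe ends at 334 mm. With the arm level it is 165 mm above the bench
- pawl (a joint): turn of the pawl on its pin, rad, growing as the pad is pressed: 0 to 0.1 = in or on the sector's teeth; above 0.15 clear of them; about 0.20 = over-centre point of its spring; 0.36 = flipped over on its stop, where it stays. Let go below 0.2 it springs back into the teeth. Needs 4 to 10 N on the pad, up to about 20 N after a hard push of the arm onto a tooth
- pawl_pad (a point): centre of the upper face of the red thumb pad on the pawl's tail: 34 x 42 mm, 8 mm thick, 180 to 188 mm above the bench at rest, 165 mm from the pivot on the side away from the shoe. It sinks about 28 mm as the pawl turns from 0 to 0.36; the pawl's pin is 89 mm from the pivot on the same side, 162 mm above the bench
- hammer: shoemaker's hammer lying flat, 260 mm long, pale wooden handle, steel head; a bystander; origin at the centre of its underside, z up
- glue_jar: amber glass glue jar with a brass-coloured lid, diameter 76 mm, 98 mm tall; a bystander; origin at the centre of its underside, z up
- polish_tin: closed polish tin with a red lid, diameter 83 mm, 30 mm tall; a bystander; origin at the centre of its underside, z up
- brush: glue brush with a wooden handle lying flat, 190 mm long, 20 mm thick; a bystander; origin at the centre of its underside, z up
- awl: awl with a pale wooden handle lying flat, 137 mm long, 32 mm thick; a bystander beside the shoe; origin at the centre of its underside, z up
- sole_blank: loose black rubber sole, 258 x 96 mm, 6 mm thick, lying flat; a bystander beside the shoe; origin at the centre of its underside, z up
- heel_block: loose rubber heel with a tan top, 62 x 66 mm, 26 mm tall; a bystander beside the jack; origin at the centre of its underside, z up
- thread_cone: cone of blue thread standing up, diameter 44 mm, 72 mm tall; a bystander near the red pad; origin at the centre of its underside, z up

How it is judged:
By the outcome, as a careful person would: the job done as asked, in the order asked, and still so for the second after the job is handed in, with the robot touching nothing.
It also fails if it takes over 48 s, if anything falls off the work surface, if the arm or the gripper's body presses on something with over 40 N, if the wrist force passes 120 N, or if a joint passes its speed limit or range.

## Working session

There is one attempt and no reset: what is moved stays moved. The work goes in short steps, Python scripts to look and compute and a tool call to move; the robot and the scene stay as the last step left them, time stands still between calls to the robot, and variables do not carry over. Pictures are saved under pics/ and viewed, at most 10 in all, crops included, and the job is handed in when it is done.

```bash
ls; mkdir -p pics
```

Run:
```python
from station import arm, optics, monitor, job
import cv2,numpy as np
np.set_printoptions(precision=4,suppress=True)
for n in("top","side"):
    f=optics.grab_frame(n); cv2.imwrite(f"pics/{n}0.png",f[:,:,::-1])
    p=optics.camera_params(n); print(n,p)
s=monitor.get_state(); print(s['t'],s['eef_pos'],s['ee_rot'],s['width'],s['force'],arm.hold_point_z)
```

```text
pics
station.py
top {'fx': 365.3515156715654, 'fy': 365.3515156715654, 'cx': 321.66139097536956, 'cy': 192.99219097588016, 'T': array([[ 0.0141, -0.9949,  0.1003,  0.4323],
       [-0.9997, -0.0121,  0.0214,  0.0003],
       [-0.0201, -0.1006, -0.9947,  1.1423],
       [ 0.    ,  0.    ,  0.    ,  1.    ]])}
side {'fx': 441.2257620899064, 'fy': 441.2257620899064, 'cx': 323.64939854183933, 'cy': 205.48132987300212, 'T': array([[-0.6968, -0.4196,  0.5817, -0.3298],
       [-0.7169,  0.4318, -0.5474,  0.8425],
       [-0.0215, -0.7985, -0.6017,  1.0502],
       [ 0.    ,  0.    ,  0.    ,  1.    ]])}
0.1 [ 0.3012 -0.6036  0.2257] [ 3.1401 -0.0001 -2.6789] 0.08754354364035209 [0.3333 0.1724 0.0263] 0.0188
```

View pics/top0.png

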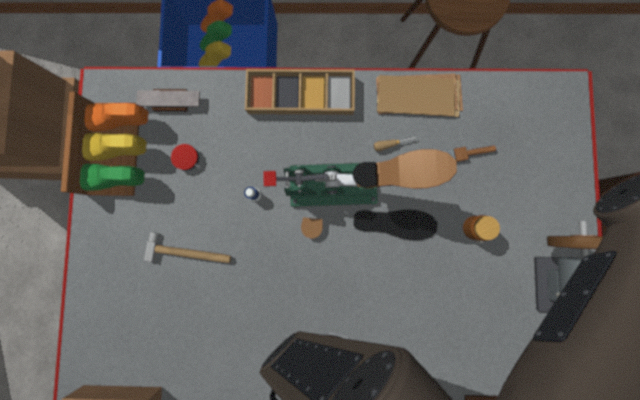

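View pics/side0.png

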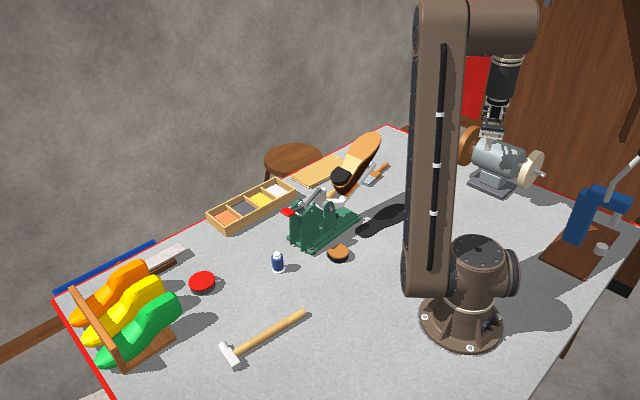

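Top view: red pad at about (270,178), tan sole about (420,168) with the toe to the right (world -y), and the green jack around (335,185). Side view: pad at about (288,212), sole about (362,150). Next I'll triangulate.

Create h.py:
```python
import cv2,numpy as np
from station import arm, optics, monitor, job
np.set_printoptions(precision=4,suppress=True)
def ray(n,uv):
    p=optics.camera_params(n);T=p['T']
    d=T[:3,:3]@[(uv[0]-p['cx'])/p['fx'],(uv[1]-p['cy'])/p['fy'],1]
    return T[:3,3],d/np.linalg.norm(d)
def onz(n,uv,z):
    o,d=ray(n,uv);return o+d*(z-o[2])/d[2]
def tri(a,b):
    o1,d1=ray("top",a);o2,d2=ray("side",b)
    st=np.linalg.lstsq(np.c_[d1,-d2],o2-o1,rcond=None)[0]
    p,q=o1+d1*st[0],o2+d2*st[1];return (p+q)/2,np.linalg.norm(p-q)
def blob(img,lo,hi,box):
    h=cv2.cvtColor(img,cv2.COLOR_RGB2HSV);m=cv2.inRange(h,lo,hi)
    k=np.zeros_like(m);x0,y0,x1,y1=box;k[y0:y1,x0:x1]=m[y0:y1,x0:x1]
    c=max(cv2.findContours(k,0,2)[0],key=cv2.contourArea);M=cv2.moments(c)
    return c[:,0],(M['m10']/M['m00'],M['m01']/M['m00']),M['m00']
```

Run:
```python
from h import *
t=cv2.imread('pics/top0.png')[:,:,::-1].copy();s=cv2.imread('pics/side0.png')[:,:,::-1].copy()
R=((0,150,80),(5,255,255))
ct,a,A=blob(t,*R,(255,160,290,195)); cs,b,B=blob(s,*R,(272,200,300,222))
print('pad',a,A,b,B,tri(a,b)); print(ct.min(0),ct.max(0),cs.min(0),cs.max(0)); print(onz("top",a,.186),onz("side",b,.184))
S=((8,80,90),(20,255,255))
ct,a,A=blob(t,*S,(370,140,458,195)); cs,b,B=blob(s,*S,(330,125,385,180))
print('sole',a,A,b,B,tri(a,b)); 
tt=ct[ct[:,0].argmax()];ts=cs[cs[:,1].argmin()];print('toe',tt,ts,tri(tt,ts)); print(ct.min(0),ct.max(0),cs.min(0),cs.max(0))
print('sole axis',cv2.fitLine(ct,2,0,.01,.01).ravel())
# jack base by green
g=((60,60,20),(95,255,255)); c,a,A=blob(t,*g,(275,150,385,215)); print('green',a,A,cv2.minAreaRect(c))
q=cv2.boxPoints(cv2.minAreaRect(c));print([onz("top",x,.033)[:2] for x in q])
for n,i,bx in(("t",t,(240,130,480,220)),("s",s,(260,120,420,260))):
    x0,y0,x1,y1=bx;cv2.imwrite(f'pics/c{n}.png',cv2.resize(i[y0:y1,x0:x1,::-1],None,fx=3.3,fy=3.3,interpolation=2))
a=cv2.imread('pics/ct.png');b=cv2.imread('pics/cs.png');w=max(a.shape[1],b.shape[1])
p=lambda i:cv2.copyMakeBorder(i,0,0,0,w-i.shape[1],0)
o=np.vstack([p(a),p(b)]);k=min(800/o.shape[1],600/o.shape[0]);print(k,a.shape);cv2.imwrite('pics/crop.png',cv2.resize(o,None,fx=k,fy=k))
```

```text
pad (269.19367588932806, 178.10276679841897) 126.5 (287.12165450121654, 211.4257907542579) 68.5 (array([0.5666, 0.1604, 0.1864]), np.float64(1.9462887678769982e-05))
[264 172] [275 185] [280 207] [294 216]
[0.5667 0.1605 0.186 ] [0.5691 0.1585 0.184 ]
sole (417.5143849206349, 169.03011621315193) 2352.0 (364.3675282714055, 146.0686591276252) 619.0 (array([ 0.5782, -0.2139,  0.2677]), np.float64(0.008306024451746758))
toe [457 160] [372 131] (array([ 0.6034, -0.296 ,  0.288 ]), np.float64(0.008437234478972088))
[376 148] [457 187] [346 131] [380 179]
sole axis [  0.9961  -0.0878 421.5432 164.9383]
green (328.5755739795918, 194.48022959183675) 1568.0 ((330.6228942871094, 192.06472778320312), (25.536548614501953, 90.98041534423828), 88.02507019042969)
[array([0.5801, 0.1381]), array([ 0.593 , -0.1402]), array([ 0.5148, -0.1428]), array([0.5018, 0.1335])]
0.7905138339920948 (297, 792, 3)
```

View pics/crop.png

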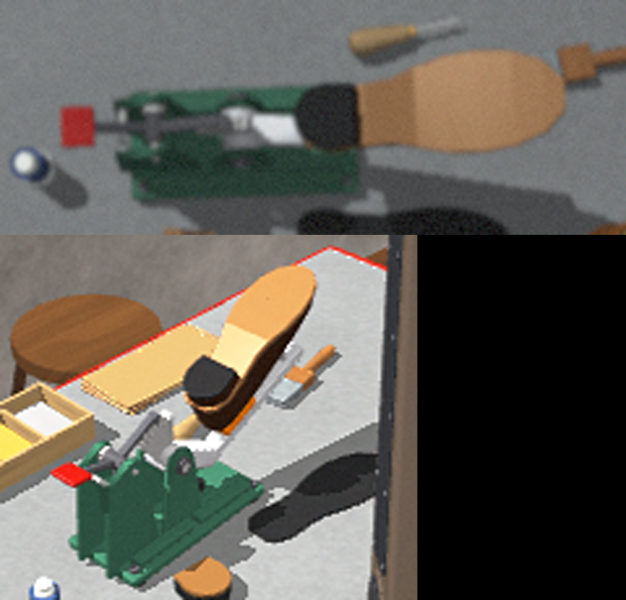

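The crop shows the tilted sole with its toe at top-view px (457,168) and side-view px (377,133). The pad triangulates to z=0.186, against 0.188 expected. Next: the jack frame, the tilt and the distances to move.

Add to h.py:
```python
def rel(p,s=None):
    s=s or monitor.get_state();y=s['ee_rot'][2];c,sn=np.cos(y),np.sin(y)
    return np.array([[c,sn,0],[sn,-c,0],[0,0,-1]])@(np.array(p)-s['eef_pos'])
```

Run:
```python
from h import *
pad=np.array([.567,.160,.186])
toe,e=tri((456.6,167.6),(376.9,132.6));print('toe',toe,e)
d=(toe-pad)[:2];L=np.linalg.norm(d);d/=L;print('dir from pad-toe',d,L)
d2=np.array([.0129,-.278]);d2/=np.linalg.norm(d2);print('dir base',d2)
h=pad[:2]+.165*d;print('hinge',h)
for a in np.arange(.3,.66,.04):
    X=334*np.cos(a)-40*np.sin(a);Z=120+334*np.sin(a)+40*np.cos(a);print(round(a,2),X+165,Z,end='; ')
print(rel(toe)) 
y=monitor.get_state()['ee_rot'][2]
for p in ([.42,-.1,.33],[.567,.16,.30]):print(rel(p))
```

```text
toe [ 0.5834 -0.2963  0.2883] 0.0034385416226189736
dir from pad-toe [ 0.036  -0.9994] 0.45658081608455187
dir base [ 0.0464 -0.9989]
hinge [ 0.5729 -0.0049]
0.3 472.2615791014988 256.91720858991164; 0.34 466.54057460083504 269.09487539616583; 0.38 460.33716950603514 281.0340222069966; 0.42 453.66128794192815 292.7155489343887; 0.46 446.52360989490467 304.1207676275046; 0.5 438.9355541272164 315.23143236941866; 0.54 430.9092599093928 326.0297684666927; 0.58 422.45756759999756 336.49850088509316; 0.62 413.5939981037942 346.62088188596124; [-0.3898  0.149  -0.0626]
[-0.3311  0.3976 -0.1043]
[-0.5787  0.5647 -0.0743]
```

Careful with the scale: shifts go in mm. That gives: 0.4 m is 400, -0.33 m is -330.

Request:
nudge_tcp(plan={"motion": [[0,-330,400,-100,-1.1],[0,-330,400,-100,-1.1],[0,-330,400,-100,-1.1],[0,-330,400,-100,-1.1],[0,-330,400,-100,-1.1],[0,-330,400,-100,-1.1],[0,-330,400,-100,-1.1],[0,-330,400,-100,-1.1],[0,-330,400,-100,-1.1],[0,-330,400,-100,-1.1],[0,-330,400,-100,-1.1],[0,-330,400,-100,-1.1],[0,-330,400,-100,-1.1],[0,-330,400,-100,-1.1]]}, force=20)

```text
t: 1.27
eef_pos: [0.4192, -0.095, 0.3277]
ee_rot: [-3.139, 0.001, -1.575]
force: [0.0, -0.4, 0.7]
width: 0.0025
gripper_force: 0.0
```

```bash
python3 -c "
from h import *
print(monitor.get_state()['t'],rel([.567,.16,.25]),rel([.567,.16,.196]))"
```

```text
1.2667 [-0.2556 -0.1468  0.0777] [-0.2556 -0.1468  0.1317]
```

In the tool's units: -0.256 m is -256, -0.147 m is -147.

Request:
nudge_tcp(plan={"motion": [[0,-256,-147,50,0],[0,-256,-147,50,0],[0,-256,-147,50,0],[0,-256,-147,50,0],[0,-256,-147,50,0],[0,-256,-147,50,0],[0,-256,-147,50,0],[0,-256,-147,50,0],[0,-256,-147,90,0],[0,-256,-147,120,0],[0,-256,-147,120,0],[0,-256,-147,120,0]]})

```text
t: 2.27
eef_pos: [0.5664, 0.1551, 0.2054]
ee_rot: [3.138, -0.003, -1.579]
force: [1.1, -0.5, 2.2]
width: 0.0006
gripper_force: 0.0
```

Run:
```python
from h import *
s=monitor.get_state();print(s['t'],rel([.567,.16,.186]))
f=optics.grab_frame("side");g=optics.grab_frame("top")
o=np.vstack([cv2.resize(i[y0:y1,x0:x1,::-1],None,fx=3,fy=3,interpolation=2) for i,(x0,y0,x1,y1) in((g,(230,130,430,220)),(f,(240,150,440,250)))])
cv2.imwrite('pics/p1.png',o)
```

```text
2.2667 [-0.0049 -0.0006  0.0194]
```

View pics/p1.png

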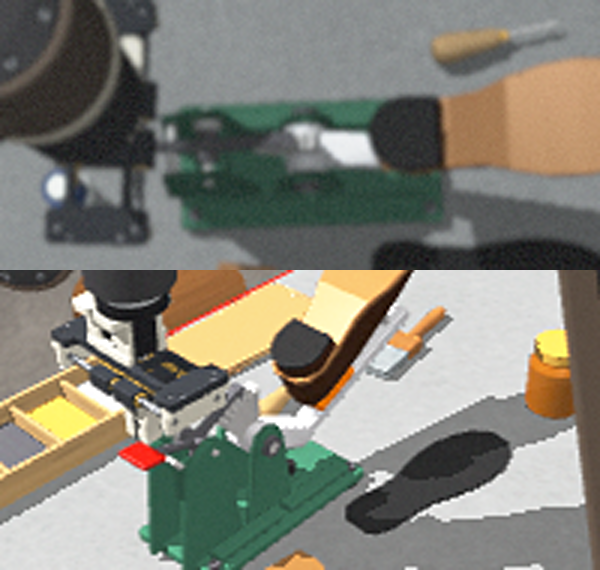

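The gripper stands over the pad (pad seen at crop (140,457)), with the fingertips just above it. I'll press slowly.

Request:
nudge_tcp(plan={"motion": [[0,-5,0,10,0],[0,-6,0,14,0],[0,-6,0,18,0],[0,-6,0,21,0],[0,-6,0,24,0],[0,-6,0,27,0],[0,-6,0,27,0]]})

```text
t: 2.95
eef_pos: [0.567, 0.162, 0.1791]
ee_rot: [3.141, -0.0, -1.579]
force: [0.4, 0.1, 0.5]
width: 0.0004
gripper_force: 0.4
```

Run:
```python
from h import *
s=monitor.get_state();print(s['t'],s['force'],s['eef_pos'])
f=optics.grab_frame("side")
o=cv2.resize(f[150:250,240:340,::-1],None,fx=5,fy=5,interpolation=2)
p=optics.camera_params("side");T=np.linalg.inv(p['T'])
for q in(s['eef_pos'],[.567,.160,.188]):
    c=T[:3]@[*q,1];print(c[0]/c[2]*p['fx']+p['cx'],c[1]/c[2]*p['fy']+p['cy'])
cv2.imwrite('pics/p2.png',o)
```

```text
2.95 [0.4348 0.1111 0.5046] [0.567  0.162  0.1791]
286.83498004262475 213.3991229173702
287.1038675636768 210.92528255430506
```

View pics/p2.png

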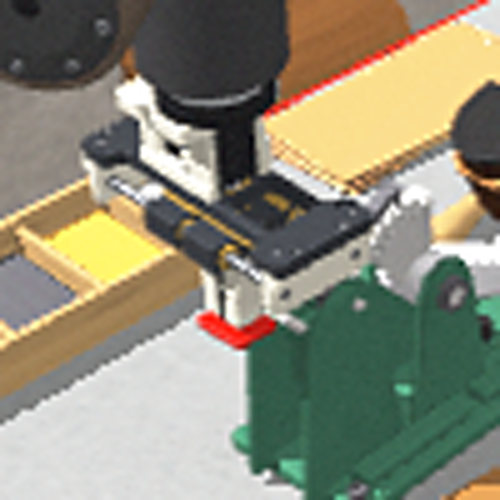

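The fingertips are on the pad (crop (235,325)), which has sunk a little. I'll keep pressing.

In the tool's units: 0.008 m is 8, 0.006 m is 6.

Request:
nudge_tcp(plan={"motion": [[0,0,0,3,0],[0,0,0,6,0],[0,0,0,8,0],[0,0,0,8,0]]})

```text
t: 3.33
eef_pos: [0.5665, 0.1616, 0.1706]
ee_rot: [3.14, -0.001, -1.579]
force: [-0.8, 0.4, -0.5]
width: 0.0001
gripper_force: 0.0
```

Request:
nudge_tcp(plan={"motion": [[0,0,0,2,0],[0,0,0,4,0],[0,0,0,6,0],[0,0,0,8,0],[0,0,0,8,0]]})

```text
t: 3.75
eef_pos: [0.5669, 0.162, 0.163]
ee_rot: [3.141, -0.0, -1.579]
force: [-0.2, -0.3, -0.4]
width: 0.0006
gripper_force: 0.0
```

Run:
```python
from h import *
f=optics.grab_frame("side")
o=cv2.resize(f[170:230,260:340,::-1],None,fx=7,fy=7,interpolation=2)
cv2.imwrite('pics/p3.png',o)
p,q,_=blob(f,(0,150,80),(5,255,255),(272,200,310,240));print(p.min(0),p.max(0),q)
```

```text
[280 217] [294 224] (286.9075907590759, 220.33663366336634)
```

View pics/p3.png

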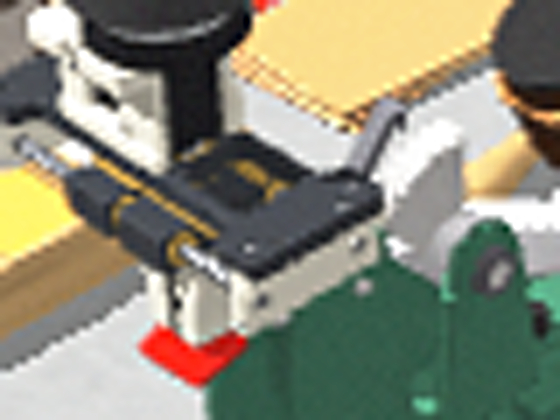

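The pad's lower edge moved from row 216 to 224, the pawl's nose has lifted off the sector, and no force remains, so the pawl looks flipped. I'll confirm it against its stop, then retreat upward.

In the tool's units: 0.005 m is 5, 0.004 m is 4.

Request:
nudge_tcp(plan={"motion": [[0,0,0,2,0],[0,0,0,4,0],[0,0,0,5,0],[0,0,0,5,0]]})

```text
t: 4.13
eef_pos: [0.5676, 0.162, 0.1616]
ee_rot: [-3.139, 0.0, -1.578]
force: [-7.5, -0.9, 20.7]
width: 0.0005
gripper_force: 9.8
```

Request:
nudge_tcp(plan={"motion": [[0,0,0,-20,0],[0,0,0,-60,0],[0,0,0,-100,0],[0,0,0,-140,0],[0,0,0,-170,0],[0,0,0,-170,0],[0,0,0,-170,0]]})

```text
t: 4.72
eef_pos: [0.5678, 0.1625, 0.3309]
ee_rot: [-3.138, 0.003, -1.579]
force: [0.3, 0.1, -1.6]
width: 0.0004
gripper_force: 0.0
```

Run:
```python
from h import *
f=optics.grab_frame("side")
p,q,_=blob(f,(0,150,80),(5,255,255),(272,200,310,240));print('pad px',p.min(0),p.max(0),q,onz("side",q,.157))
h=np.array([.5729,-.0049]);d=np.array([.04,-.9992])
for a in(.4,0.):
    X=.245*np.cos(a)-.045*np.sin(a);Z=.12+.245*np.sin(a)+.045*np.cos(a);b=np.r_[h+d*X,Z];print(a,b,rel(b))
```

```text
pad px [280 214] [294 224] (287.15779092702167, 218.94871794871793) [0.5666 0.163  0.157 ]
0.4 [ 0.5812 -0.2129  0.2569] [ 0.375  -0.0172  0.0721]
0.0 [ 0.5827 -0.2497  0.165 ] [ 0.4118 -0.019   0.1639]
```

The pad stays down after release (row 224, back-projects to the expected place at z=0.157), so the pawl is thrown clear. Now over to the ball of the sole.

In the tool's units: 0.375 m is 375, 0.055 m is 55.

Request:
nudge_tcp(plan={"motion": [[0,375,-17,0,0],[0,375,-17,0,0],[0,375,-17,0,0],[0,375,-17,0,0],[0,375,-17,0,0],[0,375,-17,0,0],[0,375,-17,0,0],[0,375,-17,0,0],[0,375,-17,0,0],[0,375,-17,0,0],[0,375,-17,30,0],[0,375,-17,55,0],[0,375,-17,55,0]]})

```text
t: 5.85
eef_pos: [0.5778, -0.2125, 0.2664]
ee_rot: [3.131, 0.003, -1.581]
force: [-1.3, -0.4, -2.0]
width: 0.0003
gripper_force: 0.0
```

Request:
nudge_tcp(plan={"motion": [[0,0,0,3,0],[0,0,0,6,0],[0,0,0,9,0],[0,0,0,12,0],[0,0,0,15,0],[0,1,0,18,0],[0,2,0,21,0],[0,3,0,24,0]]})

```text
t: 6.52
eef_pos: [0.5824, -0.217, 0.2522]
ee_rot: [-3.137, -0.002, -1.578]
force: [0.0, -2.1, 7.5]
width: 0.0006
gripper_force: 3.3
```

In contact and pushing at 7.5 N. I'll bring it down smoothly.

Request:
nudge_tcp(plan={"motion": [[0,1,0,2.5,0],[0,2,0,5,0],[0,3,0,7.5,0],[0,4,0,10,0],[0,5,0,12.5,0],[0,6,0,15,0],[0,7,0,17.5,0],[0,8,0,20,0],[0,9,0,22.5,0],[0,10,0,25,0],[0,11,0,27.5,0],[0,12,0,30,0],[0,13,0,32.5,0],[0,14,0,35,0],[0,15,0,37.5,0],[0,16,0,40,0],[0,17,0,42.5,0],[0,18,0,45,0],[0,19,0,47.5,0],[0,20,0,50,0]]})

```text
t: 8.18
eef_pos: [0.5831, -0.237, 0.2022]
ee_rot: [-3.136, -0.002, -1.578]
force: [1.5, -2.2, 5.3]
width: 0.0008
gripper_force: 2.9
```

In the tool's units: 0.03 m is 30, 0.029 m is 29.

Request:
nudge_tcp(plan={"motion": [[0,1,0,2,0],[0,1,0,4,0],[0,2,0,6,0],[0,3,0,8,0],[0,3,0,10,0],[0,4,0,12,0],[0,4,0,14,0],[0,5,0,16,0],[0,5,0,18,0],[0,6,0,20,0],[0,6,0,22,0],[0,6,0,24,0],[0,7,0,26,0],[0,7,0,28,0],[0,7,0,29,0],[0,7,0,30,0]]})

```text
t: 9.52
eef_pos: [0.5831, -0.2442, 0.1721]
ee_rot: [-3.136, -0.003, -1.578]
force: [2.0, -3.7, 5.9]
width: 0.0008
gripper_force: 3.0
```

Request:
nudge_tcp(plan={"motion": [[0,0,0,1,0],[0,0,0,2,0],[0,0,0,3,0],[0,0,0,4,0],[0,0,0,5,0],[0,0,0,5,0]]})

```text
t: 10.02
eef_pos: [0.5828, -0.2442, 0.1669]
ee_rot: [-3.137, -0.002, -1.578]
force: [0.4, -3.6, 5.6]
width: 0.0006
gripper_force: 2.5
```

In the tool's units: 0.003 m is 3, 0.002 m is 2.

Request:
nudge_tcp(plan={"motion": [[0,0,0,1,0],[0,0,0,2,0],[0,0,0,3,0],[0,0,0,3,0]]})

```text
t: 10.35
eef_pos: [0.5829, -0.2444, 0.1652]
ee_rot: [-3.136, -0.003, -1.578]
force: [-2.1, -2.5, 11.7]
width: 0.0004
gripper_force: 6.3
```

Request:
nudge_tcp(plan={"motion": [[0,0,0,0.7,0],[0,0,0,1.5,0],[0,0,0,1.5,0]]})

```text
t: 10.6
eef_pos: [0.5829, -0.2444, 0.1651]
ee_rot: [-3.135, -0.004, -1.577]
force: [-4.1, -1.1, 21.0]
width: 0.0005
gripper_force: 10.6
```

At 0.165 m the force rises to 21 N with no further travel, so the arm is on its stop. Retreat and check.

Request:
nudge_tcp(plan={"motion": [[0,0,0,-3,0],[0,0,0,-15,0],[0,0,0,-50,0],[0,0,0,-90,0],[0,0,0,-130,0],[0,0,0,-160,0],[0,0,0,-160,0],[0,0,0,-160,0]]})

```text
t: 11.27
eef_pos: [0.5818, -0.243, 0.3233]
ee_rot: [-3.137, -0.001, -1.579]
force: [-0.7, 0.1, -0.9]
width: 0.0002
gripper_force: 0.0
```

Run:
```python
from h import *
f=optics.grab_frame("side");g=optics.grab_frame("top")
p,q,_=blob(f,(0,150,80),(5,255,255),(272,200,310,240));print('pad',p.min(0),p.max(0),onz("side",q,.157))
o=np.vstack([cv2.resize(i[y0:y1,x0:x1,::-1],None,fx=3,fy=3,interpolation=2) for i,(x0,y0,x1,y1) in((g,(240,130,500,220)),(f,(180,140,440,250)))])
cv2.imwrite('pics/p4.png',o)
```

```text
pad [280 214] [294 224] [0.5666 0.163  0.157 ]
```

View pics/p4.png

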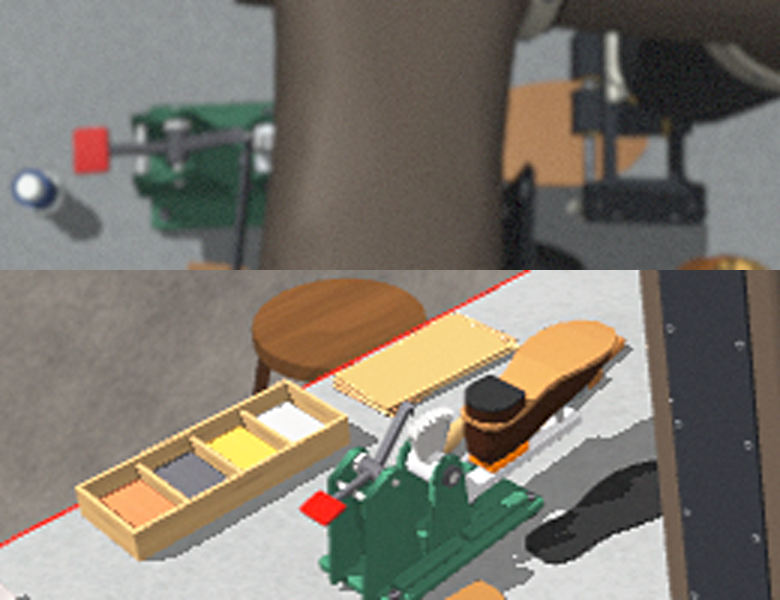

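The shoe is level, the pawl's nose stands clear of the sector, the pad is down (crop (322,507)), and the robot is touching nothing.

```bash
python3 -c "
from station import arm, optics, monitor, job
print(job.job_done())"
```

```text
the job is handed in; nothing more can be done
None
```

The pawl is flipped clear and stayed there after I let go, the shoe is level on its stop after a gentle push (21 N at most), and the job is handed in at about 11 s.

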